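# Raise the bay's barrier and push the carton in

## Task

With your fingertips push the striped barrier bar up (the place to push is under its red free end) past its balance point, so that it falls back and stays raised by itself; do not work it by its counterweight. Then push the orange-red carton of screws along the bench, between the rails, until it sits square against the back stop of the bay. Only push, gently: grip and lift nothing, and leave the other things on the bench where they are.

Things in the scene. Friction and masses are not known exactly. Their poses are not given: they have to be found in the camera images.
- bay: Fixed plywood bay. Origin on the bench (z = 0) midway between the rails, straight below the lowered bar; x points into the bay (the way to push), y left across it, z up. Two side rails 14 wide, 30 high, from x = -20 to 85 mm, inner faces at y = +-85 (170 mm apart). No floor plate: the carton slides on the bench. Grey post outside the right rail at y = -115, 30 x 34 mm, 115 high.
- pivot (a point): Axis of the bar's hinge, in the post, at (0, -115, 100) mm in the bay's frame; it runs along the bay's x. The bar is banded yellow and black, 16 mm wide (bay's x), 12 deep, its middle line passes through the pivot, and it ends 238 mm from it. Two thin steel rods hang 64 mm below it, 85 and 145 mm from the pivot, and bar the way.
- barrier (a joint): Angle of the barrier bar, rad. 0: lowered, level, pointing along the bay's +y from the pivot. It grows as the free end goes up and over to the -y side: 1.57 upright, 1.92 fully raised on its stop. Balance point about 1.2: below it the bar falls shut, beyond it it falls open (in about a second) and stays. Lifting at the red end takes roughly 1 to 2 N.
- lift_pad (a point): Middle of the underside of the red end piece of the bar (50 mm long, 20 wide, 14 deep), 213 mm from the pivot and 7 mm below the bar's axis; it turns with the bar. At the start it is 93 mm above the bench with nothing under it but the bench and at most the left rail.
- counterweight (a point): Centre of the dark steel drum, 48 mm in diameter and 36 long, on the bar's short tail beyond the post, 66 mm beyond the pivot and 32 above the bar. Not to be pushed.
- carton: The orange-red carton of screws, 60 (x) x 100 (y) x 45 (z) mm, about 0.35 kg, loose; origin at the centre of its underside. It starts in front of the bar, one long side towards the robot.
- green_carton: Bystander: green carton 60 x 100 x 45 mm, loose. Origin at the centre of its underside.
- tape_roll: Bystander: roll of masking tape lying flat, 98 mm across, 25 high, loose. Origin at the centre of its underside.
- torch: Bystander: black torch lying down, 36 x 137 x 36 mm, loose. Origin at the centre of its underside.
- back_stop (a point): Middle of the back stop's front face at its foot: (85, 0, 0) mm in the bay's frame. The stop is 198 mm wide and 40 high.
Mind the look-alikes: they are no part of the job. Of the things that look like the carton, the smaller one is meant.

How it is judged:
By the outcome, as a careful person would: the job done as asked, in the order asked, and still so for the second after the job is handed in, with the robot touching nothing.
It also fails if it takes over 53 s, if anything falls off the work surface, if the arm or the gripper's body presses on something with over 40 N, if the wrist force passes 120 N, or if a joint passes its speed limit or range.

## Robot

A 6-joint arm with a two-finger parallel gripper is mounted at the origin on a cart in front of the work surface, level with it; the furniture and walls round the work are solid. World frame = base frame: x ahead of the robot, y to its left, z up, the work surface at z = 0. Lengths are in m, angles in rad, forces in N, time in s.
With the tool pointing down it reaches from about 0.375 to 0.9 m from the base axis. Payload 3.1 kg.
Tool frame: the origin (TCP) lies between the finger pads; the fingertips stand 25 mm ahead of it and the grasp point (between the pads) lies 6 mm ahead of it; y points along the fingers, x is the direction in which the jaws open and shut, and the axes are right-handed (so a half turn about y gives the same grasp; the last joint's range is limited). The gripper opens to 87 mm and grips with 3 to 60 N. Pads are 19 mm wide; open, the fingers measure 117 mm over their backs; the gripper's body (75 mm by 190 mm) begins 51 mm behind the grasp point.
Start: joints at [-1.417, 0.527, 1.433, -0, 1.181, -0.178], TCP at [0.204, -0.591, 0.248] pointing down, gripper open.
Joint ranges: [-3.08, 3.08], [-0.75, 2.2], [0.22, 2.44], [-1.43, 4.57], [0, 2.65], [-2.85, 2.85]. Speed limits (rad/s): [2.79, 2.79, 3.14, 3.14, 3.14, 3.14].

## Interface

Orientations are given as a unit quaternion [x, y, z, w].
In Python, from rig import robot gives the robot as it stands.
- The arm moves only by the tool carry_out, never from a script. Its argument "moves" is a list of rows, each a list of 7 numbers: the opening, from 0 (shut) to 1 (fully open), then the shift along the tool's x, y, z in cm, then the turn, a rotation vector about the tool's x, y, z in rad. In form: [[grip, x, y, z, rx, ry, rz], ...]. A call has 1 to 20 rows; each row is the pose to reach, as a shift and turn from the pose commanded when the call began, along the tool's axes at that moment; what a row does not reach only later rows make up. A row lasts 1/10 s, in which the tool goes at most 50 mm and 8.59 degrees, less where a joint would pass 70% of its speed; a pose out of reach is approached as far as the arm can. A call with a gripper value outside its range is refused whole. The fingers move at their own pace and stop on an object; "force" is the grip in N (left out, the last holds). Time passes only in rows, so rows that repeat a pose let the fingers close. It gives the time, the measured TCP pose, the force and the opening at its end, in the units of the state.
- robot.get_obs(): the state, without advancing time (a new reading comes with each control period).
- robot.camera(name): name is "scene" or "top" or "wrist"; returns the picture (420x560x3 uint8, red, green, blue); there is no depth.
- robot.camera_params(name): a dict with "fx", "fy", "cx", "cy" (pixels), "extrinsics" (4x4, takes a point from camera to world coordinates); the wrist camera has in their place "mount" (4x4, takes a point from camera to tool coordinates, whose origin is the TCP and whose axes are the tool frame's). Camera axes: x right, y down, z forward; pixel columns grow to the right and rows downward; lengths in m; the calibration is good to about 2 mm. A picture is of the moment at which its call begins: read the wrist's pose just before it. camera_params takes no time and is no camera call.
- robot.hand_in(): hands the job in, once; it reports no verdict.
The state is a dict: "time": time; "q": joint angles; "joint_velocities": joint speeds; "joint_torque": joint torques, N m; "position": TCP position; "tool_rot": TCP orientation; "ft_force": force on the tool from outside, world axes, zero at the start; "moment": the same for the moment, N m; "grip_width": finger opening in m.
Only numpy, scipy, OpenCV 4.12 (cv2) and the standard library are available. Lean on these libraries where they do the work, as an engineer would, in place of code of your own. Each camera call takes 0.05 s, during which the arm holds its last target.

## Working session

There is one attempt and no reset: what is moved stays moved. The work goes in short steps, Python scripts to look and compute and a tool call to move; the robot and the scene stay as the last step left them, time stands still between calls to the robot, and variables do not carry over. Pictures are saved under pics/ and viewed, and the job is handed in when it is done.

Besides the shell and the picture viewer there is one more tool, called after "Request:" as name(argument=value, ...) on one line, values as JSON. carry_out: Moves the arm, as the interface text tells. Its arguments: {"type":"object","properties":{"moves":{"type":"array"},"force":{"type":"number"}},"required":["moves"]}

```bash
mkdir -p pics; ls; cat > h.py <<'E'
from rig import robot
import numpy as np,cv2
def snap(n,f):
    im=robot.camera(n); cv2.imwrite('pics/'+f,im[:,:,::-1]); return im
def ray(n,u,v,z,p=None):
    p=p or robot.camera_params(n);E=np.array(p['extrinsics'])
    d=E[:3,:3]@np.array([(u-p['cx'])/p['fx'],(v-p['cy'])/p['fy'],1]);o=E[:3,3]
    return o+d*(z-o[2])/d[2]
def proj(n,P):
    p=robot.camera_params(n);E=np.linalg.inv(np.array(p['extrinsics']))
    c=E[:3,:3]@np.array(P)+E[:3,3];return p['fx']*c[0]/c[2]+p['cx'],p['fy']*c[1]/c[2]+p['cy']
E
python3 - <<'E'
from h import *
snap('scene','s0.png');snap('top','t0.png')
o=robot.get_obs()
for k in o: print(k,np.round(o[k],3))
for n in('scene','top'):print(robot.camera_params(n))
print(robot.camera_params('wrist'))
E
```

```text
pics
time 0.1
q [-1.418  0.528  1.434  0.     1.181 -0.179]
joint_velocities [ 0.002 -0.002 -0.005 -0.001 -0.001 -0.   ]
joint_torque [  0.    -44.098 -17.715   0.063   0.053  -0.   ]
position [ 0.204 -0.59   0.247]
tool_rot [-0.575  0.411 -0.41   0.576]
ft_force [0.322 0.726 0.904]
moment [-0.015  0.023 -0.018]
grip_width 0.087
{'fx': 501.72717692821834, 'fy': 501.72717692821834, 'cx': 270.9244397384157, 'cy': 213.99412131671184, 'extrinsics': array([[-0.75353707, -0.40566231,  0.51732   , -0.24376069],
       [-0.65728743,  0.47980667, -0.58117019,  0.90264615],
       [-0.01245474, -0.77796122, -0.62818884,  1.10065719],
       [ 0.        ,  0.        ,  0.        ,  1.        ]])}
{'fx': 464.44886430315216, 'fy': 464.44886430315216, 'cx': 279.2752524175603, 'cy': 209.1960471547324, 'extrinsics': array([[-0.00821514, -0.9918017 ,  0.12752212,  0.40552231],
       [-0.9999322 ,  0.00709535, -0.00923293, -0.0207833 ],
       [ 0.00825242, -0.12758932, -0.99179275,  1.31032922],
       [ 0.        ,  0.        ,  0.        ,  1.        ]])}
{'fx': 306.12996648562745, 'fy': 306.12996648562745, 'cx': 275.42883072873974, 'cy': 208.2622148731367, 'mount': array([[ 9.99999809e-01,  5.97477597e-04, -1.61047975e-04,
        -1.11328103e-03],
       [ 3.09673901e-04, -2.57871857e-01,  9.66179077e-01,
        -1.35975236e-01],
       [ 5.35740613e-04, -9.66178942e-01, -2.57871992e-01,
         6.99989951e-02],
       [ 0.00000000e+00,  0.00000000e+00,  0.00000000e+00,
         1.00000000e+00]])}
```

View pics/s0.png

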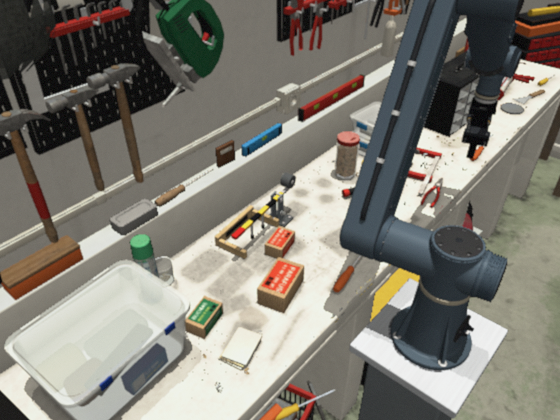

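View pics/t0.png

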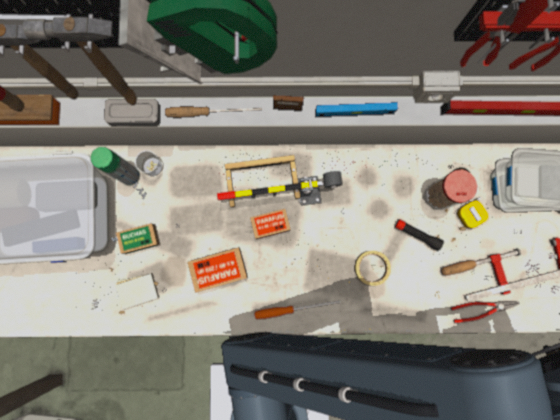

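The top view shows three things that could be taken for the carton: a small orange-red one at (270,222), a large orange-red one at (217,270), and the green one at (137,237). The smaller red one at (270,222) is meant. The bar's red end is at (226,195) and the drum is at (333,179). A close crop will check this.

```bash
python3 - <<'E'
from h import *
t=cv2.imread('pics/t0.png');s=cv2.imread('pics/s0.png')
cv2.imwrite('pics/t0c.png',cv2.resize(t[140:300,180:360],None,fx=4,fy=4,interpolation=cv2.INTER_CUBIC)[:600])
cv2.imwrite('pics/s0c.png',cv2.resize(s[165:310,190:320],None,fx=4,fy=4,interpolation=cv2.INTER_CUBIC))
for n,im in(('top',t),('scene',s)):
    h=cv2.cvtColor(im,cv2.COLOR_BGR2HSV)
    m=(((h[...,0]<12)|(h[...,0]>172))&(h[...,1]>150)&(h[...,2]>110)).astype(np.uint8)
    m=cv2.morphologyEx(m,cv2.MORPH_CLOSE,np.ones((5,5)))
    c,_=cv2.findContours(m,0,1)
    for k in c:
        if cv2.contourArea(k)>40:
            r=cv2.minAreaRect(k);(x,y)=r[0]
            if 150<x<360 and 160<y<310: print(n,r,np.round(ray(n,x,y,.045),3),[list(np.round(ray(n,*q,.045)[:2],3)) for q in cv2.boxPoints(r)])
E
```

```text
top ((216.36793518066406, 269.5377502441406), (27.334749221801758, 43.818016052246094), 74.05460357666016) [0.405 0.139 0.045] [[np.float64(0.425), np.float64(0.206)], [np.float64(0.456), np.float64(0.092)], [np.float64(0.386), np.float64(0.072)], [np.float64(0.355), np.float64(0.185)]]
top ((269.97064208984375, 222.88238525390625), (18.675243377685547, 29.589345932006836), 75.96376037597656) [ 0.531 -0.007  0.045] [[np.float64(0.546), np.float64(0.039)], [np.float64(0.565), np.float64(-0.04)], [np.float64(0.515), np.float64(-0.052)], [np.float64(0.496), np.float64(0.026)]]
top ((225.9010009765625, 195.00990295410156), (7.363275527954102, 17.71166229248047), 84.2894058227539) [0.609 0.114 0.045] [[np.float64(0.617), np.float64(0.139)], [np.float64(0.621), np.float64(0.091)], [np.float64(0.601), np.float64(0.089)], [np.float64(0.596), np.float64(0.137)]]
scene ((343.3846130371094, 277.92303466796875), (7.765803337097168, 28.28971290588379), 33.690067291259766) [0.273 0.012 0.045] [[np.float64(0.275), np.float64(0.063)], [np.float64(0.295), np.float64(-0.044)], [np.float64(0.27), np.fl
[... 202 characters left out ...]
), np.float64(0.188)], [np.float64(0.475), np.float64(0.059)], [np.float64(0.396), np.float64(0.061)], [np.float64(0.362), np.float64(0.187)]]
scene ((279.5000305175781, 237.0), (13.895556449890137, 21.615310668945312), 36.02737808227539) [ 0.529 -0.004  0.045] [[np.float64(0.543), np.float64(0.037)], [np.float64(0.568), np.float64(-0.054)], [np.float64(0.514), np.float64(-0.046)], [np.float64(0.492), np.float64(0.043)]]
scene ((237.50001525878906, 231.99998474121094), (6.363960266113281, 13.435027122497559), 45.0) [0.647 0.065 0.045] [[np.float64(0.656), np.float64(0.088)], [np.float64(0.665), np.float64(0.034)], [np.float64(0.638), np.float64(0.041)], [np.float64(0.63), np.float64(0.094)]]
```

View pics/t0c.png

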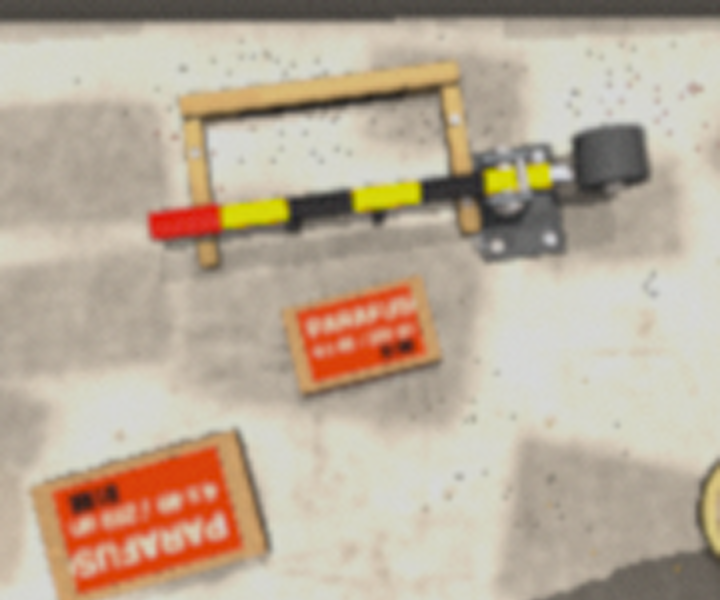

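View pics/s0c.png

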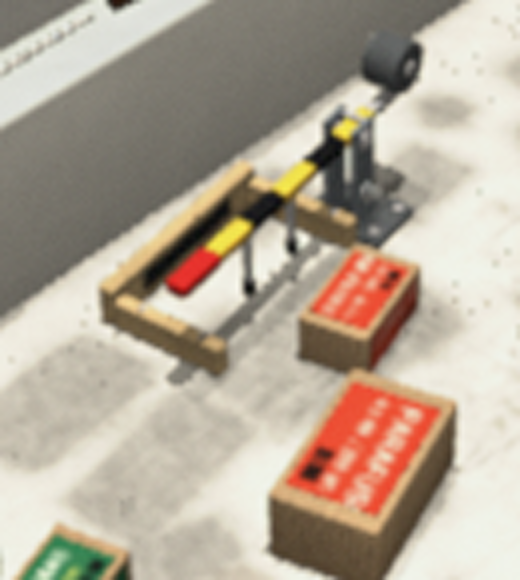

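```bash
python3 - <<'E'
from h import *
def R(u,v,z): return ray('top',u/4+180,v/4+140,z)[:2]
L={'tipmid z.107':(150,226,.107),'red inner':(219,218,.107),'yellow outer mid':(549,176,.106),
'stop back L':(181,97,.04),'stop back R':(457,62,.04),'stopfrontL':(204,114,.04),'stopfrontR':(442,83,.04),
'railL inner front':(219,263,.03),'railL outer front':(200,267,.03),'railR inner front':(461,233,.03),'railR outer front':(480,230,.03),
'cFL':(305,394,.045),'cFR':(440,360,.045),'cBL':(286,310,.045),'cBR':(419,279,.045)}
for k,v in L.items(): print(k,np.round(R(*v),4))
a=R(*L['stop back L']);b=R(*L['stop back R']);d=a-b;print('stop',np.hypot(*d),np.degrees(np.arctan2(-d[0],d[1])))
a=R(*L['tipmid z.107']);b=R(*L['yellow outer mid']);d=a-b;print('bar',np.hypot(*d),np.degrees(np.arctan2(-d[0],d[1])))
f=(R(*L['railL inner front'])+R(*L['railR inner front']))/2;print('railmid',f)
a=R(*L['cFL']);b=R(*L['cFR']);d=a-b;print('car',np.hypot(*d),np.degrees(np.arctan2(-d[0],d[1])),np.mean([R(*L[k]) for k in('cFL','cFR','cBL','cBR')],0))
E
```

```text
tipmid z.107 [0.5949 0.1295]
red inner [0.5999 0.0844]
yellow outer mid [ 0.6266 -0.1326]
stop back L [0.6964 0.1171]
stop back R [ 0.7201 -0.0758]
stopfrontL [0.6842 0.101 ]
stopfrontR [ 0.7052 -0.0651]
railL inner front [0.5807 0.091 ]
railL outer front [0.578  0.1042]
railR inner front [ 0.6006 -0.0775]
railR outer front [ 0.6026 -0.0908]
cFL [0.4882 0.0308]
cFR [ 0.5107 -0.0614]
cBL [0.5458 0.0437]
cBR [ 0.5666 -0.0476]
stop 0.19432205192446503 7.0333178346197
bar 0.26400895984833184 6.8884652570174945
railmid [0.59064428 0.00674545]
car 0.09491058792775844 13.72267024351962 [ 0.52782562 -0.0086137 ]
```

The crop confirms that the small box is the PARAFUS box at about (270,222). It sits at bay yaw +7°, with the bar lowered in front of it. Measured positions: bay origin (0.610, 0.0085), yaw 6.8°; carton (0.528, -0.009), yaw 13.7°. Next I work out the tool axes and a path.

```bash
cat >> h.py <<'E'
from scipy.spatial.transform import Rotation as Ro
psi=np.radians(6.8);B0=np.array([.6104,.0085,0]);BR=Ro.from_euler('z',psi).as_matrix()
def b2w(p): return B0+BR@np.array(p)/1000
def w2b(p): return BR.T@(np.array(p)-B0)*1000
def Rt(alpha,yaw=psi):  # tool pitched alpha deg below horizontal along bearing yaw, z up
    a=np.radians(alpha);Z=Ro.from_euler('z',yaw).as_matrix()
    y=Z@[np.cos(a),0,-np.sin(a)];z=Z@[np.sin(a),0,np.cos(a)];return np.stack([np.cross(y,z),y,z],1)
def row(p0,R0,p,R): # tool row
    return np.round(np.r_[R0.T@(np.array(p)-p0)*100,Ro.from_matrix(R0.T@R).as_rotvec()],3)
def now():
    o=robot.get_obs();return np.array(o['position']),Ro.from_quat(o['tool_rot']).as_matrix(),o
E
python3 - <<'E'
from h import *
p,R,o=now();print(np.round(R,3));print(np.round(Rt(40),3))
for P,q in([.3,-.52,.32],Rt(90,-1.1)),([.42,-.38,.32],Rt(80,-.75)),([.5,-.15,.32],Rt(65,-.3)),([.5,0.06,.25],Rt(50,psi)),(b2w([-60,98,150]),Rt(42)),: print(row(p,R,P,q))
print(b2w([-10,98,75]))
E
```

```text
[[ 0.326 -0.     0.945]
 [-0.945  0.002  0.326]
 [-0.002 -1.     0.   ]]
[[ 0.118  0.761  0.638]
 [-0.993  0.091  0.076]
 [-0.    -0.643  0.766]]
[-3.5170e+00 -7.3220e+00  1.1414e+01  1.0000e-03  1.4320e+00 -2.0000e-03]
[-12.845  -7.298  27.32    0.158   1.079  -0.096]
[-31.984  -7.256  42.376   0.422   0.621  -0.14 ]
[-51.825  -0.216  49.214   0.695   0.204  -0.076]
[-54.188   9.79   54.18    0.834   0.2    -0.091]
[0.58886676 0.10462658 0.075     ]
```

Request:
carry_out(moves=[[0,0,-5,0,0,0,0],[0,-4,-7,4,0,0,0],[0,-8,-7.2,8,0,0.05,0],[0,-11,-7.2,12,0,0.1,0],[0,-14,-7.2,16,0,0.15,0],[0,-17,-7.2,20,0,0.2,0],[0,-20,-7.2,24,0,0.2,0],[0,-23,-7.2,28,0,0.2,0],[0,-26,-7.2,32,0,0.2,0],[0,-29,-7.2,36,0,0.2,0],[0,-32,-7.2,40,0,0.2,0],[0,-36,-7.2,42.4,0,0.21,0],[0,-40,-7.2,44,0,0.21,0],[0,-44,-7.2,45,0,0.21,0],[0,-48,-7.2,46,0,0.21,0],[0,-50,-7.2,46,0,0.21,0],[0,-50,-7.2,46,0,0.21,0]])

```text
time: 1.8
position: [0.474, 0.0343, 0.3191]
tool_rot: [0.531, -0.468, 0.467, -0.53]
ft_force: [-0.7, 0.1, -0.5]
grip_width: 0.0004
```

```bash
python3 - <<'E'
from h import *
p,R,o=now();print(np.round(o['q'],3),p)
for al in(40,45,50):print(al,row(p,R,b2w([-70,98,150]),Rt(al)))
print(row(p,R,p,Rt(42)))
E
```

```text
[-1.640e-01  2.360e-01  1.699e+00  1.000e-03  1.208e+00  1.281e+00] [0.47404045 0.03430627 0.31914718]
40 [-5.5570e+00  1.6909e+01  6.3100e+00  8.7500e-01  6.0000e-03 -4.0000e-03]
45 [-5.5570e+00  1.6909e+01  6.3100e+00  7.8700e-01  7.0000e-03 -4.0000e-03]
50 [-5.5570e+00  1.6909e+01  6.3100e+00  7.0000e-01  7.0000e-03 -4.0000e-03]
[ 0.     0.     0.     0.84   0.007 -0.004]
```

Request:
carry_out(moves=[[0,-1,0,1,0.14,0,0],[0,-2,0,2,0.28,0,0],[0,-3,1,3,0.42,0,0],[0,-4,2,4,0.56,0,0],[0,-5,4,5,0.7,0,0],[0,-5.6,6,5,0.8,0,0],[0,-5.6,8,5,0.8,0.007,0],[0,-5.6,10,5,0.8,0.007,0],[0,-5.6,10,5,0.8,0.007,0]])

```text
time: 2.7
position: [0.5255, 0.1272, 0.2745]
tool_rot: [-0.281, 0.284, -0.557, 0.728]
ft_force: [-0.1, 0.1, 0.1]
grip_width: 0.0
```

```bash
python3 - <<'E'
from h import *
p,R,o=now();print(np.round(o['q'],3),p,w2b(p),np.degrees(np.arcsin(-R[2,1])))
print(row(p,R,b2w([-70,98,72]),Rt(45)))
snap('scene','s1.png')
s=cv2.imread('pics/s1.png');cv2.imwrite('pics/s1c.png',cv2.resize(s[60:320,150:450],None,fx=2.3,fy=2.3))
E
```

```text
[-0.136  0.256  2.14   1.442  0.315 -0.065] [0.52549129 0.12721068 0.27449266] [-70.25560198 127.92913643 274.49266061] 46.49960912598686
[ 5.0120e+00  1.4279e+01 -1.3783e+01  3.7000e-02  2.0000e-03 -1.4300e-01]
```

View pics/s1c.png

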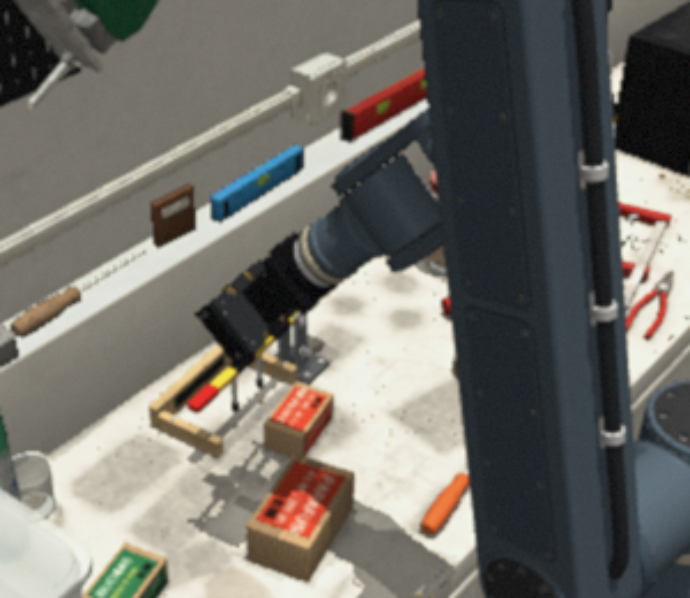

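```bash
cat > kin.py <<'E'
from h import *
from scipy.optimize import least_squares
D=[([-1.417,.527,1.433],[.204,-.591,.248],None),]
def wc(q,k):
    h,a,L1,L2,e,d=k[:6]
    r=a+L1*np.sin(q[1])+L2*np.sin(q[1]+q[2])+e*np.cos(q[1]+q[2]);z=h+L1*np.cos(q[1])+L2*np.cos(q[1]+q[2])-e*np.sin(q[1]+q[2])
    c,s=np.cos(q[0]),np.sin(q[0]);return np.array([c*r-s*d,s*r+c*d,z])
E
python3 - <<'E'
from kin import *
p,R,o=now();
obs=[([-1.4175,.5275,1.4335],[.204,-.5905,.2475],[0,0,-1]),([-.164,.236,1.699],[.47404,.0343,.31915],[0,0,-1]),(o['q'],p,R[:,1])]
def f(k): return np.r_[np.concatenate([wc(q,k)+k[6]*np.array(y)-np.array(P) for q,P,y in obs]),.02*(np.array(k)-[.3,0,.4,.4,0,.11,.2])]
s=least_squares(f,[.3,0,.4,.4,0,.1,.2]);print(np.round(s.x,4),np.round(s.fun[:9],4))
E
```

```text
[0.2694 0.0013 0.5876 0.3889 0.1116 0.1114 0.2786] [-0.0001  0.0004 -0.0001  0.0003  0.0001  0.0002  0.     -0.0002 -0.0001]
```

```bash
cat >> kin.py <<'E'
K=[.2694,.0013,.5876,.3889,.1116,.1114,.2786]
def ik(P,R,g=(0,.5,1.8)):
    w=np.array(P)-K[6]*R[:,1]
    s=least_squares(lambda q:wc(q,K)-w,g,bounds=([-3.08,-.75,.22],[3.08,2.2,2.44]));q=s.x
    th=q[1]+q[2];c,n=np.cos(q[0]),np.sin(q[0])
    ax=np.array([np.sin(th)*c,np.sin(th)*n,np.cos(th)]);dn=np.array([np.cos(th)*c,np.cos(th)*n,-np.sin(th)]);lt=np.cross(ax,dn)
    y=R[:,1];return q,np.arctan2(y@lt,y@dn),np.arccos(y@ax),np.linalg.norm(s.fun)
E
python3 - <<'E'
from kin import *
p,R,o=now();print([np.round(x,2) for x in ik(p,R)])
def arc(t,x=-10,r=205,sl=0):
    s=15*np.sin(t)+13*np.cos(t)+sl
    return b2w([x,-115+r*np.cos(t)+(7+s)*np.sin(t),100+r*np.sin(t)-(7+s)*np.cos(t)])
for al in(20,30,45,55):
  print(al)
  for nm,P in(('pre',b2w([-70,95,70])),('0',arc(0)),('.6',arc(.6)),('1.35',arc(1.35)),('push0',b2w([-140,-7,45])),('pushE',b2w([5,-7,45]))):
    q,q4,q5,e=ik(P,Rt(al)); print(nm,np.round(P,3),np.round(q,2),'q4 %.2f q5 %.2f err %.4f'%(q4,q5,e))
E
```

```text
[array([-0.14,  0.26,  2.14]), np.float64(1.45), np.float64(0.31), np.float64(0.0)]
20
pre [0.53  0.095 0.07 ] [-0.18  1.31  2.44] q4 2.85 q5 1.81 err 0.0012
0 [0.59  0.097 0.08 ] [-0.14  1.14  2.29] q4 2.90 q5 1.50 err 0.0000
.6 [0.592 0.076 0.194] [-0.2   0.8   2.33] q4 2.82 q5 1.21 err 0.0000
1.35 [ 0.606 -0.039  0.295] [-0.52  0.48  2.23] q4 2.34 q5 0.89 err 0.0000
push0 [ 0.472 -0.015  0.045] [-0.67  1.51  2.44] q4 2.39 q5 1.82 err 0.0444
pushE [0.616 0.002 0.045] [-0.4   1.19  2.21] q4 2.66 q5 1.45 err 0.0000
30
pre [0.53  0.095 0.07 ] [-0.16  1.12  2.42] q4 2.90 q5 1.44 err 0.0000
0 [0.59  0.097 0.08 ] [-0.13  0.98  2.26] q4 2.91 q5 1.15 err 0.0000
.6 [0.592 0.076 0.194] [-0.19  0.65  2.26] q4 2.78 q5 0.83 err 0.0000
1.35 [ 0.606 -0.039  0.295] [-0.48  0.38  2.14] q4 2.10 q5 0.61 err 0.0000
push0 [ 0.472 -0.015  0.045] [-0.6   1.3   2.44] q4 2.54 q5 1.52 err 0.0456
pushE [0.616 0.002 0.045] [-0.37  1.05  2.19] q4 2.68 q5 1.14 err 0.0000
45
pre [0.53  0.095 0.07 ] [-0.12  0.86  2.31] q4 2.91 q5 0.82 err 0.0000
0 [0.59  0.097 0.08 ] [-0.1   0.8   2.16] q4 2.87 q5 0.60 err 0.0000
.6 [0.592 0.076 0.194] [-0.15  0.51  2.11] q4 2.47 q5 0.31 err 0.0000
1.35 [ 0.606 -0.039  0.295] [-0.42  0.3   1.98] q4 1.20 q5 0.40 err 0.0000
push0 [ 0.472 -0.015  0.045] [-0.52  1.03  2.44] q4 2.63 q5 1.06 err 0.0167
pushE [0.616 0.002 0.045] [-0.32  0.88  2.1 ] q4 2.62 q5 0.64 err 0.0000
55
pre [0.53  0.095 0.07 ] [-0.1   0.75  2.21] q4 2.84 q5 0.43 err 0.0000
0 [0.59  0.097 0.08 ] [-0.08  0.72  2.06] q4 2.69 q5 0.26 err 0.0000
.6 [0.592 0.076 0.194] [-0.13  0.46  2.  ] q4 1.03 q5 0.16 err 0.0000
1.35 [ 0.606 -0.039  0.295] [-0.38  0.3   1.86] q4 0.59 q5 0.51 err 0.0000
push0 [ 0.472 -0.015  0.045] [-0.47  0.88  2.39] q4 2.63 q5 0.71 err 0.0000
pushE [0.616 0.002 0.045] [-0.28  0.8   2.01] q4 2.38 q5 0.33 err 0.0000
```

```bash
python3 - <<'E'
from kin import *
p,R,o=now()
for P in([-70,110,220],[-70,95,150],[-70,92,72]):
  P=b2w(P);print(row(p,R,P,Rt(35)),[np.round(x,2) for x in ik(P,Rt(35))])
E
```

```text
[ 2.37   3.666 -3.536  0.213 -0.011 -0.144] [array([-0.1 ,  0.5 ,  2.34]), np.float64(2.85), np.float64(0.67), np.float64(0.0)]
[ 4.572  8.536 -8.298  0.213 -0.011 -0.144] [array([-0.15,  0.75,  2.39]), np.float64(2.88), np.float64(0.96), np.float64(0.0)]
[ 5.668e+00  1.416e+01 -1.360e+01  2.130e-01 -1.100e-02 -1.440e-01] [array([-0.16,  1.02,  2.39]), np.float64(2.9), np.float64(1.23), np.float64(0.0)]
```

Request:
carry_out(moves=[[0,0.5,1,-0.9,0.05,0,-0.03],[0,1,2,-1.8,0.1,0,-0.06],[0,1.8,3,-2.7,0.15,0,-0.1],[0,2.4,3.7,-3.5,0.213,-0.01,-0.144],[0,2.8,4.5,-4.3,0.213,-0.01,-0.144],[0,3.4,6,-5.8,0.213,-0.01,-0.144],[0,4,7.2,-7,0.213,-0.01,-0.144],[0,4.6,8.5,-8.3,0.213,-0.01,-0.144],[0,4.6,8.5,-8.3,0.213,-0.01,-0.144],[0,4.6,8.5,-8.3,0.213,-0.01,-0.144]])

```text
time: 3.75
position: [0.5303, 0.0949, 0.1517]
tool_rot: [-0.224, 0.2, -0.633, 0.714]
ft_force: [-0.1, -1.2, 0.1]
grip_width: 0.0004
```

```bash
python3 - <<'E'
from kin import *
p,R,o=now();print(np.round(o['q'],3),w2b(p),row(p,R,p,Rt(35)))
snap('scene','s2.png');snap('wrist','w2.png')
s=cv2.imread('pics/s2.png');cv2.imwrite('pics/s2c.png',cv2.resize(s[130:320,180:360],None,fx=3,fy=3))
E
```

```text
[-0.148  0.749  2.386  2.871  0.954 -1.566] [-69.2732606   95.29538228 151.65795719] [ 0.     0.     0.    -0.001 -0.002 -0.002]
```

View pics/s2c.png

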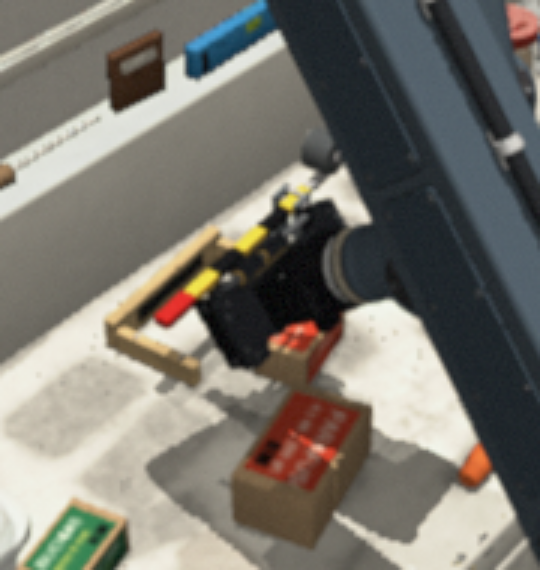

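View pics/w2.png

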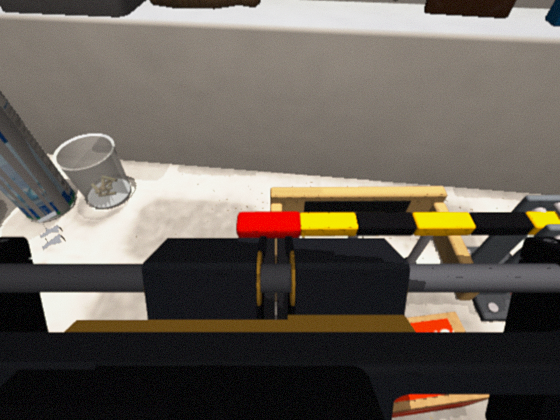

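The scene crop shows the gripper in front of the bar, pitched 35° down. The wrist view shows the closed fingers at (277,270), just under and in front of the red end at (268,223), with the body clear. Now I go down and under it.

```bash
python3 - <<'E'
from kin import *
p,R,o=now();R0=R
for P in([-70,92,110],[-70,92,75],[-8,92,75]): print(row(p,R,b2w(P),R))
E
```

```text
[ 0.356  2.405 -3.612  0.     0.     0.   ]
[ 0.359  4.402 -6.486  0.     0.     0.   ]
[ 0.365  9.493 -2.949  0.     0.     0.   ]
```

Request:
carry_out(moves=[[0,0.2,1,-1.6,0,0,0],[0,0.36,2.2,-3.4,0,0,0],[0,0.36,3.4,-5,0,0,0],[0,0.36,4.4,-6.5,0,0,0],[0,0.36,5.5,-5.7,0,0,0],[0,0.36,6.6,-5,0,0,0],[0,0.36,7.6,-4.3,0,0,0],[0,0.36,8.6,-3.6,0,0,0],[0,0.36,9.5,-3,0,0,0],[0,0.36,9.5,-3,0,0,0],[0,0.36,9.5,-3,0,0,0]])

```text
time: 4.95
position: [0.5908, 0.0991, 0.0747]
tool_rot: [-0.224, 0.198, -0.633, 0.714]
ft_force: [-0.2, 0.1, -0.9]
grip_width: 0.0003
```

```bash
python3 - <<'E'
from kin import *
p,R,o=now();print(np.round(o['q'],3),w2b(p),np.round(o['ft_force'],2))
snap('wrist','w3.png')
def arc(t,x=-8,r=207,sl=0):
    s=15*np.sin(t)+13*np.cos(t)+sl
    return b2w([x,-115+r*np.cos(t)+(7+s)*np.sin(t),100+r*np.sin(t)-(7+s)*np.cos(t)])
for t in np.arange(0,1.46,.08): print('%.2f'%t,np.round(w2b(arc(t))),row(p,R,arc(t),R)[:3])
E
```

```text
[-0.111  0.932  2.225  2.913  0.979 -1.575] [-8.76582864 92.26513903 74.72042233] [-0.16  0.08 -0.91]
0.00 [-8. 92. 80.] [ 0.026 -0.238  0.477]
0.08 [-8. 93. 95.] [-0.077 -1.12   1.746]
0.16 [ -8.  93. 111.] [-0.064 -2.01   3.026]
0.24 [ -8.  92. 127.] [ 0.067 -2.902  4.31 ]
0.32 [ -8.  89. 142.] [ 0.319 -3.793  5.591]
0.40 [ -8.  85. 158.] [ 0.692 -4.676  6.862]
0.48 [ -8.  80. 173.] [ 1.187 -5.547  8.114]
0.56 [ -8.  74. 188.] [ 1.805 -6.4    9.341]
0.64 [ -8.  67. 202.] [ 2.544 -7.229 10.532]
0.72 [ -8.  58. 216.] [ 3.402 -8.029 11.681]
0.80 [ -8.  48. 230.] [ 4.376 -8.792 12.777]
0.88 [ -8.  38. 242.] [ 5.464 -9.515 13.814]
0.96 [ -8.  26. 254.] [  6.659 -10.189  14.782]
1.04 [ -8.  13. 265.] [  7.955 -10.81   15.673]
1.12 [ -8.  -1. 275.] [  9.347 -11.373  16.48 ]
1.20 [ -8. -16. 284.] [ 10.825 -11.871  17.194]
1.28 [ -8. -32. 291.] [ 12.381 -12.3    17.808]
1.36 [ -8. -48. 297.] [ 14.004 -12.656  18.317]
1.44 [ -8. -65. 302.] [ 15.683 -12.934  18.714]
```

View pics/w3.png

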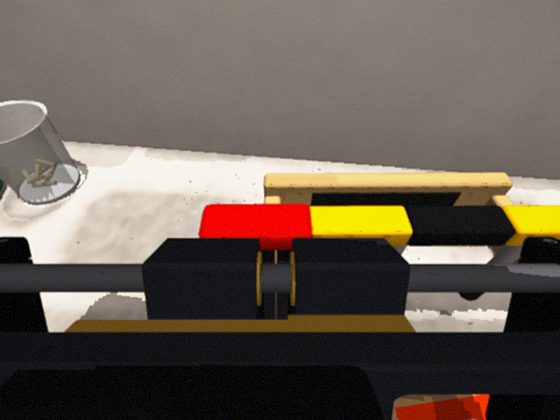

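The wrist view shows the red end at px 203–312, directly over the closed fingers at px 277. Now I lift to about 0.5 rad and check.

Request:
carry_out(moves=[[0,-0.4,-0.2,0.5,0,0,0],[0,-0.5,-0.7,1.1,0,0,0],[0,-0.55,-1.1,1.75,0,0,0],[0,-0.55,-1.6,2.4,0,0,0],[0,-0.5,-2,3.05,0,0,0],[0,-0.45,-2.5,3.7,0,0,0],[0,-0.4,-2.9,4.35,0,0,0],[0,-0.3,-3.4,5,0,0,0],[0,-0.2,-3.8,5.65,0,0,0],[0,0,-4.3,6.3,0,0,0],[0,0.2,-4.7,6.9,0,0,0],[0,0.45,-5.1,7.6,0,0,0],[0,0.7,-5.6,8.2,0,0,0],[0,0.7,-5.6,8.2,0,0,0]])

```text
time: 6.4
position: [0.5931, 0.0916, 0.174]
tool_rot: [-0.223, 0.198, -0.633, 0.714]
ft_force: [-1.3, 1.2, 0.5]
grip_width: 0.0006
```

```bash
python3 - <<'E'
from kin import *
p,R,o=now();print(np.round(o['q'],3),w2b(p),np.round(o['ft_force'],2))
snap('wrist','w4.png');snap('scene','s4.png')
s=cv2.imread('pics/s4.png');cv2.imwrite('pics/s4c.png',cv2.resize(s[130:320,180:360],None,fx=3,fy=3))
def arc(t,x=-8,r=212,sl=0):
    s=15*np.sin(t)+13*np.cos(t)+sl
    return b2w([x,-115+r*np.cos(t)+(7+s)*np.sin(t),100+r*np.sin(t)-(7+s)*np.cos(t)])
for t in np.arange(.48,1.46,.06): print('%.2f'%t,np.round(w2b(arc(t))),row(p,R,arc(t),R)[:3],np.round(ik(arc(t),R)[2],2))
E
```

```text
[-0.13   0.651  2.216  2.822  0.701 -1.467] [ -7.31100802  84.58356709 174.01947711] [-1.27  1.24  0.52]
0.48 [ -8.  85. 175.] [-0.022 -0.131  0.067] 0.7
0.54 [ -8.  80. 187.] [ 0.445 -0.786  1.012] 0.66
0.60 [ -8.  75. 198.] [ 0.982 -1.428  1.938] 0.63
0.66 [ -8.  69. 209.] [ 1.588 -2.055  2.84 ] 0.6
0.72 [ -8.  62. 220.] [ 2.263 -2.663  3.717] 0.57
0.78 [ -8.  55. 230.] [ 3.004 -3.251  4.563] 0.54
0.84 [ -8.  46. 240.] [ 3.81  -3.815  5.376] 0.52
0.90 [ -8.  38. 249.] [ 4.68  -4.353  6.152] 0.5
0.96 [ -8.  28. 258.] [ 5.61  -4.863  6.886] 0.48
1.02 [ -8.  19. 267.] [ 6.599 -5.343  7.576] 0.47
1.08 [ -8.   8. 275.] [ 7.644 -5.789  8.218] 0.46
1.14 [ -8.  -3. 282.] [ 8.74  -6.199  8.809] 0.46
1.20 [ -8. -14. 288.] [ 9.884 -6.572  9.345] 0.47
1.26 [ -8. -26. 294.] [11.073 -6.905  9.824] 0.47
1.32 [ -8. -38. 299.] [12.301 -7.196 10.243] 0.48
1.38 [ -8. -51. 304.] [13.565 -7.444 10.599] 0.49
1.44 [ -8. -64. 307.] [14.859 -7.647 10.89 ] 0.51
```

View pics/s4c.png

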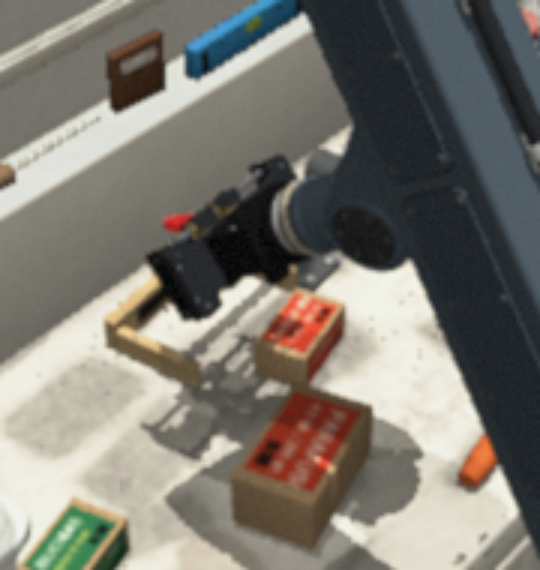

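View pics/w4.png

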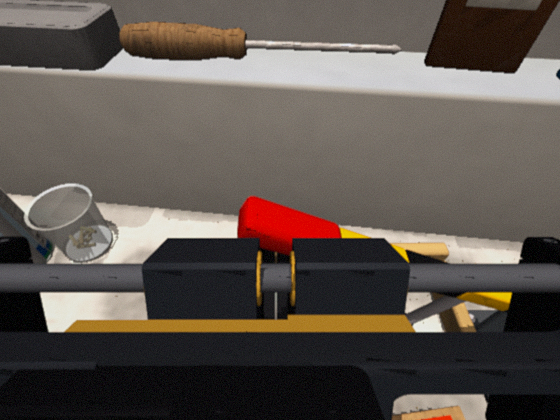

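The red end now slopes over the fingers (wrist view 240–340, 200–245) and the bar is following. I continue past the balance point.

Request:
carry_out(moves=[[0,0.2,-0.5,0.5,0,0,0],[0,0.6,-1,1.3,0,0,0],[0,1,-1.4,1.95,0,0,0],[0,1.6,-2.05,2.85,0,0,0],[0,2.25,-2.65,3.7,0,0,0],[0,3,-3.25,4.55,0,0,0],[0,3.8,-3.8,5.4,0,0,0],[0,4.7,-4.35,6.15,0,0,0],[0,5.6,-4.85,6.9,0,0,0],[0,6.6,-5.35,7.6,0,0,0],[0,7.6,-5.8,8.2,0,0,0],[0,8.7,-6.2,8.8,0,0,0],[0,9.9,-6.55,9.35,0,0,0],[0,11,-6.9,9.8,0,0,0],[0,12.3,-7.2,10.2,0,0,0],[0,13.5,-7.4,10.6,0,0,0],[0,14.3,-7.5,10.8,0,0,0],[0,14.3,-7.5,10.8,0,0,0]])

```text
time: 8.3
position: [0.6105, -0.0518, 0.3054]
tool_rot: [-0.224, 0.198, -0.634, 0.713]
ft_force: [0.2, 0.3, -0.4]
grip_width: 0.0006
```

```bash
python3 - <<'E'
from kin import *
p,R,o=now();print(np.round(o['q'],3),w2b(p),np.round(o['ft_force'],2),o['time'])
snap('wrist','w5.png');snap('scene','s5.png')
s=cv2.imread('pics/s5.png');cv2.imwrite('pics/s5c.png',cv2.resize(s[80:320,160:360],None,fx=2.5,fy=2.5))
E
```

```text
[-0.492  0.331  2.064  1.795  0.502 -0.634] [ -7.05540706 -59.86157516 305.41745232] [ 0.22  0.32 -0.43] 8.3
```

View pics/s5c.png

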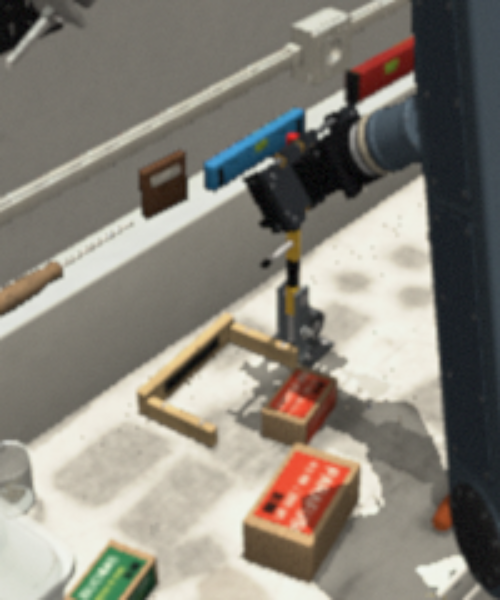

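View pics/w5.png

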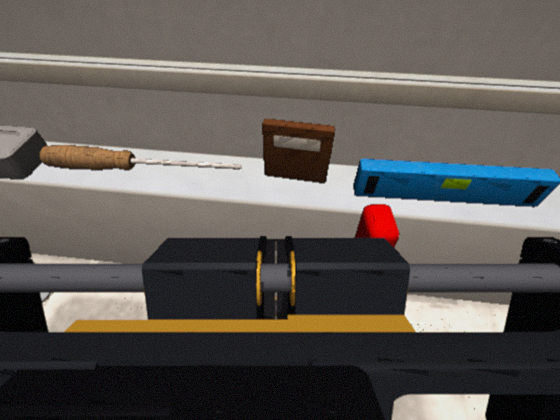

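The bar stands about upright and has left the fingers (red end at px (378,222) in the wrist view). I back off and plan the push.

```bash
python3 - <<'E'
from kin import *
p,R,o=now()
print('back',row(p,R,b2w([-110,-55,310]),R),[np.round(x,2) for x in ik(b2w([-110,-55,310]),R)])
for al in(50,55,60,65,70):
  print(al)
  for P in([-150,-7,250],[-165,-7,100],[-165,-7,40],[-100,-7,40],[0,-7,40],[10,-7,40]):
    q,q4,q5,e=ik(b2w(P),Rt(al),o['q'][:3]); print(P,np.round(q,2),'q4 %.2f q5 %.2f err %.4f'%(q4,q5,e))
E
```

```text
back [-0.339 -8.72  -5.39   0.     0.     0.   ] [array([-0.69,  0.2 ,  2.28]), np.float64(1.73), np.float64(0.64), np.float64(0.0)]
50
[-150, -7, 250] [-0.53  0.21  2.3 ] q4 1.48 q5 0.40 err 0.0000
[-165, -7, 100] [-0.53  0.75  2.44] q4 2.52 q5 0.74 err 0.0213
[-165, -7, 40] [-0.53  0.99  2.44] q4 2.64 q5 0.94 err 0.0244
[-100, -7, 40] [-0.43  0.91  2.33] q4 2.64 q5 0.78 err 0.0000
[0, -7, 40] [-0.3   0.85  2.07] q4 2.56 q5 0.50 err 0.0000
[10, -7, 40] [-0.3   0.85  2.04] q4 2.55 q5 0.48 err 0.0000
55
[-150, -7, 250] [-0.49  0.2   2.24] q4 1.07 q5 0.38 err 0.0000
[-165, -7, 100] [-0.52  0.71  2.44] q4 2.51 q5 0.61 err 0.0003
[-165, -7, 40] [-0.51  0.93  2.44] q4 2.65 q5 0.80 err 0.0062
[-100, -7, 40] [-0.4   0.85  2.28] q4 2.61 q5 0.60 err 0.0000
[0, -7, 40] [-0.29  0.81  2.02] q4 2.42 q5 0.35 err 0.0000
[10, -7, 40] [-0.28  0.82  2.  ] q4 2.39 q5 0.33 err 0.0000
60
[-150, -7, 250] [-0.45  0.19  2.17] q4 0.72 q5 0.42 err 0.0000
[-165, -7, 100] [-0.48  0.64  2.38] q4 2.39 q5 0.42 err 0.0000
[-165, -7, 40] [-0.48  0.85  2.4 ] q4 2.64 q5 0.62 err 0.0000
[-100, -7, 40] [-0.37  0.79  2.2
[... 192 characters left out ...]
.46 q5 0.50 err 0.0000
[-165, -7, 100] [-0.44  0.59  2.31] q4 2.11 q5 0.26 err 0.0000
[-165, -7, 40] [-0.44  0.79  2.34] q4 2.57 q5 0.42 err 0.0000
[-100, -7, 40] [-0.35  0.76  2.17] q4 2.31 q5 0.26 err 0.0000
[0, -7, 40] [-0.25  0.77  1.91] q4 1.28 q5 0.16 err 0.0000
[10, -7, 40] [-0.24  0.77  1.89] q4 1.16 q5 0.16 err 0.0000
70
[-150, -7, 250] [-0.38  0.21  2.05] q4 0.30 q5 0.60 err 0.0000
[-165, -7, 100] [-0.4   0.56  2.25] q4 1.43 q5 0.17 err 0.0000
[-165, -7, 40] [-0.4   0.74  2.28] q4 2.38 q5 0.25 err 0.0000
[-100, -7, 40] [-0.32  0.73  2.11] q4 1.69 q5 0.15 err 0.0000
[0, -7, 40] [-0.24  0.76  1.86] q4 0.56 q5 0.23 err 0.0000
[10, -7, 40] [-0.23  0.77  1.83] q4 0.51 q5 0.24 err 0.0000
```

Request:
carry_out(moves=[[0,0,-2,-1.3,0,0,0],[0,-0.1,-4.5,-2.8,0,0,0],[0,-0.3,-6.5,-4,0,0,0],[0,-0.3,-8.7,-5.4,0,0,0],[0,-0.3,-8.7,-5.4,0,0,0],[0,-0.3,-8.7,-5.4,0,0,0],[0,-0.3,-8.7,-5.4,0,0,0],[0,-0.3,-8.7,-5.4,0,0,0]])

```text
time: 9.2
position: [0.5087, -0.0593, 0.3094]
tool_rot: [-0.224, 0.199, -0.633, 0.714]
ft_force: [-0.6, -0.6, 0.0]
grip_width: 0.0005
```

```bash
python3 - <<'E'
from kin import *
p,R,o=now();print(np.round(o['q'],3),w2b(p),o['time'])
snap('wrist','w6.png');snap('scene','s6.png');snap('top','t6.png')
s=cv2.imread('pics/s6.png');cv2.imwrite('pics/s6c.png',cv2.resize(s[130:320,180:340],None,fx=3.1,fy=3.1))
s=cv2.imread('pics/t6.png');cv2.imwrite('pics/t6c.png',cv2.resize(s[140:300,180:360],None,fx=3.7,fy=3.7))
E
```

```text
[-0.688  0.209  2.273  1.733  0.645 -0.742] [-108.97897608  -55.26839948  309.3583281 ] 9.2
```

View pics/s6c.png

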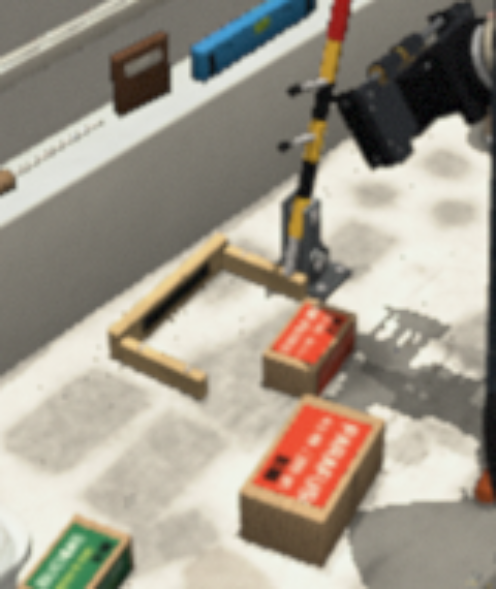

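View pics/t6c.png

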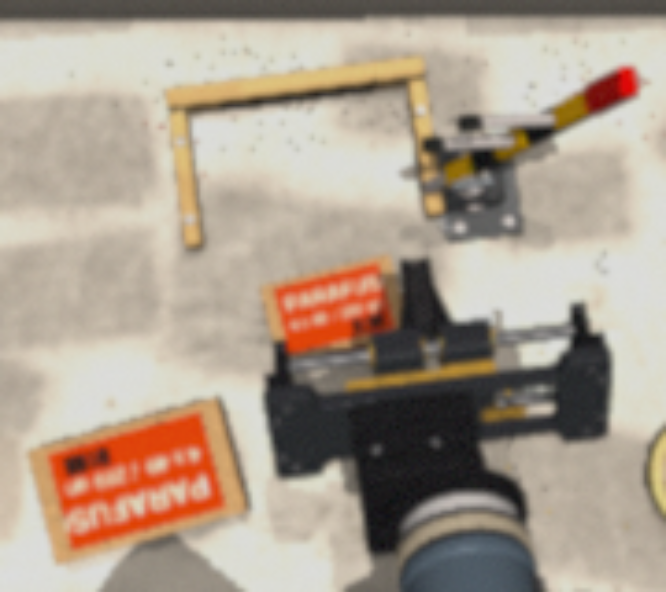

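View pics/w6.png

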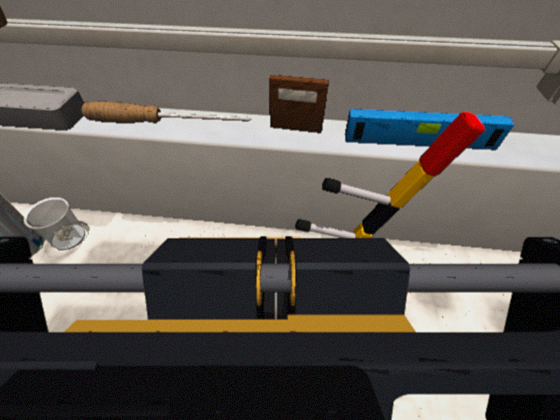

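The bar has fallen back and rests raised: it leans right in the top crop (red tip at 620,85), and in the wrist view the red end is at (460,140). Before coming down I check the large carton's height and its clearance from the gripper body.

```bash
python3 - <<'E'
from kin import *
T=lambda u,v:(u/3.7+180,v/3.7+140); S=lambda u,v:(u/3.1+180,v/3.1+130)
for t,s in(((220,398),(310,398)),((248,512),(384,424)),((60,562),(316,502))):
    best=min((np.linalg.norm(ray('top',*T(*t),z)[:2]-ray('scene',*S(*s),z)[:2]),z) for z in np.arange(.02,.12,.002))
    P=ray('top',*T(*t),best[1]);print(best,np.round(P,3),'bay',np.round(w2b(P)))
for y0 in(-15,-5,5): print(y0,np.round(b2w([-200,95+y0,70]),3))
E
```

```text
(np.float64(0.004008246480522408), np.float64(0.049999999999999975)) [0.464 0.076 0.05 ] bay [-138.   84.   50.]
(np.float64(0.0024552181254060197), np.float64(0.05199999999999998)) [0.381 0.055 0.052] bay [-222.   74.   52.]
(np.float64(0.007780710851355044), np.float64(0.07799999999999996)) [0.348 0.186 0.078] bay [-240.  208.   78.]
-15 [0.402 0.064 0.07 ]
-5 [0.401 0.074 0.07 ]
5 [0.4   0.084 0.07 ]
```

```bash
python3 - <<'E'
from kin import *
p,R,o=now()
for P,a in([-130,-30,260],48),([-165,3,180],62),([-165,3,110],62),([-165,3,50],62):
  P=b2w(P);print(row(p,R,P,Rt(a)),[np.round(x,2) for x in ik(P,Rt(a),o['q'][:3])])
E
```

```text
[-2.509e+00  1.124e+00 -5.204e+00 -2.280e-01  0.000e+00 -1.000e-03] [array([-0.57,  0.23,  2.25]), np.float64(1.45), np.float64(0.44), np.float64(0.0)]
[-5.8090e+00  2.8430e+00 -1.3766e+01 -4.7200e-01  1.0000e-03 -1.0000e-03] [array([-0.43,  0.36,  2.28]), np.float64(1.26), np.float64(0.26), np.float64(0.0)]
[-5.8050e+00  6.8540e+00 -1.9503e+01 -4.7200e-01  1.0000e-03 -1.0000e-03] [array([-0.43,  0.58,  2.35]), np.float64(2.27), np.float64(0.33), np.float64(0.0)]
[-5.8020e+00  1.0291e+01 -2.4420e+01 -4.7200e-01  1.0000e-03 -1.0000e-03] [array([-0.43,  0.79,  2.38]), np.float64(2.62), np.float64(0.51), np.float64(0.0)]
```

Request:
carry_out(moves=[[0.5,-0.8,0.4,-1.7,-0.08,0,0],[0.5,-1.6,0.8,-3.4,-0.16,0,0],[0.5,-2.5,1.1,-5.2,-0.23,0,0],[0.5,-3.3,1.6,-7.3,-0.29,0,0],[0.5,-4.1,2,-9.4,-0.35,0,0],[0.5,-5,2.4,-11.5,-0.41,0,0],[0.5,-5.8,2.8,-13.8,-0.47,0,0],[0.5,-5.8,2.8,-13.8,-0.47,0,0],[0.5,-5.8,4,-15.5,-0.47,0,0],[0.5,-5.8,5.2,-17.2,-0.47,0,0],[0.5,-5.8,6.8,-19.5,-0.47,0,0],[0.5,-5.8,6.8,-19.5,-0.47,0,0],[0.5,-5.8,6.8,-19.5,-0.47,0,0]])

```text
time: 10.65
position: [0.4465, -0.0093, 0.1101]
tool_rot: [-0.384, 0.341, -0.57, 0.641]
ft_force: [0.6, -0.2, -0.3]
grip_width: 0.0433
```

```bash
python3 - <<'E'
from kin import *
p,R,o=now();print(np.round(o['q'],3),w2b(p),o['time'],o['grip_width'],np.degrees(np.arcsin(-R[2,1])),row(p,R,p,Rt(62)))
snap('wrist','w7.png');snap('scene','s7.png')
s=cv2.imread('pics/s7.png');cv2.imwrite('pics/s7c.png',cv2.resize(s[130:320,180:340],None,fx=3.1,fy=3.1))
for P in([-165,3,50],[-130,3,50],[5,3,50]):print(row(p,R,b2w(P),Rt(62)))
E
```

```text
[-0.437  0.586  2.345  2.271  0.331 -1.228] [-164.85835072    1.71432091  110.14915076] 10.65 0.04330998199486437 61.767612402947165 [ 0.     0.     0.    -0.004 -0.     0.002]
[-1.360e-01  5.292e+00 -2.858e+00 -4.000e-03 -0.000e+00  2.000e-03]
[-1.390e-01  6.948e+00  2.260e-01 -4.000e-03 -0.000e+00  2.000e-03]
[-1.5300e-01  1.3334e+01  1.2120e+01 -4.0000e-03 -0.0000e+00  2.0000e-03]
```

View pics/s7c.png

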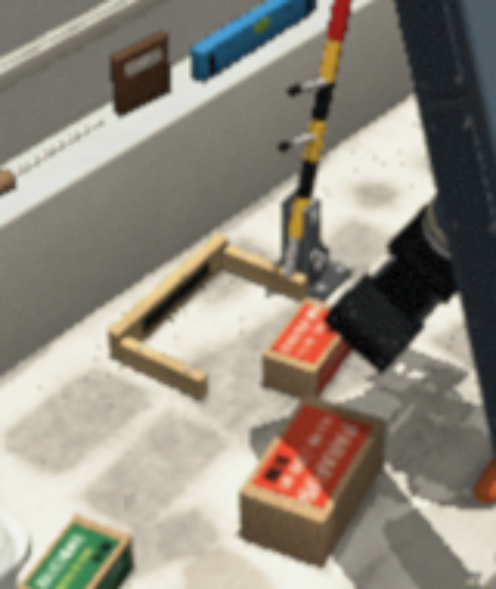

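View pics/w7.png

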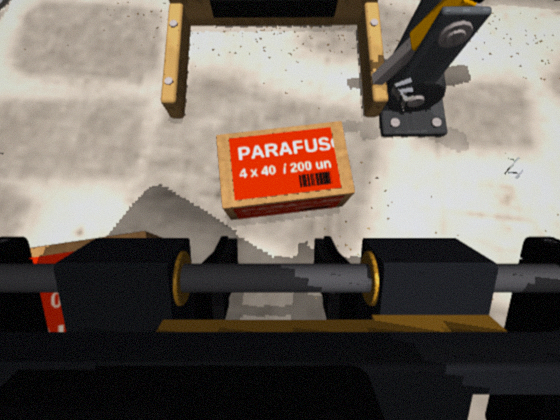

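The wrist view shows the carton at (285,170) with its near face spanning 228–352. The open fingers at 215 and 330 straddle its middle, and the bay lies straight ahead. I go down and make contact slowly.

Request:
carry_out(moves=[[0.5,0,1,-0.6,0,0,0],[0.5,0,2.2,-1.2,0,0,0],[0.5,0,3.4,-1.8,0,0,0],[0.5,-0.1,4.4,-2.4,0,0,0],[0.5,-0.1,5.3,-2.8,0,0,0],[0.5,-0.1,5.7,-2.1,0,0,0],[0.5,-0.1,6.1,-1.3,0,0,0],[0.5,-0.1,6.5,-0.6,0,0,0],[0.5,-0.1,6.9,0.2,0,0,0],[0.5,-0.1,7.2,0.7,0,0,0],[0.5,-0.1,7.4,1.1,0,0,0],[0.5,-0.1,7.4,1.1,0,0,0]])

```text
time: 11.95
position: [0.4891, -0.0017, 0.0508]
tool_rot: [-0.385, 0.342, -0.569, 0.642]
ft_force: [-3.5, 0.6, 1.5]
grip_width: 0.0438
```

```bash
python3 - <<'E'
from kin import *
p,R,o=now();print(np.round(o['q'],3),w2b(p),o['time'],np.round(o['ft_force'],2),np.degrees(np.arcsin(-R[2,1])),row(p,R,p,Rt(62)))
snap('wrist','w8.png');snap('scene','s8.png')
s=cv2.imread('pics/s8.png');cv2.imwrite('pics/s8c.png',cv2.resize(s[130:320,180:340],None,fx=3.1,fy=3.1))
for P in([-80,3,50],[-30,3,50],[5,3,50]):print(row(p,R,b2w(P),Rt(62)))
E
```

```text
[-0.364  0.758  2.256  2.512  0.382 -1.41 ] [-121.63945609    4.25788437   50.82265757] 11.95 [-3.49  0.63  1.46] 61.90649521178992 [ 0.     0.     0.    -0.002  0.    -0.001]
[ 1.280e-01  2.033e+00  3.635e+00 -2.000e-03  0.000e+00 -1.000e-03]
[ 1.310e-01  4.388e+00  8.045e+00 -2.000e-03  0.000e+00 -1.000e-03]
[ 1.3300e-01  6.0360e+00  1.1133e+01 -2.0000e-03  0.0000e+00 -1.0000e-03]
```

View pics/s8c.png

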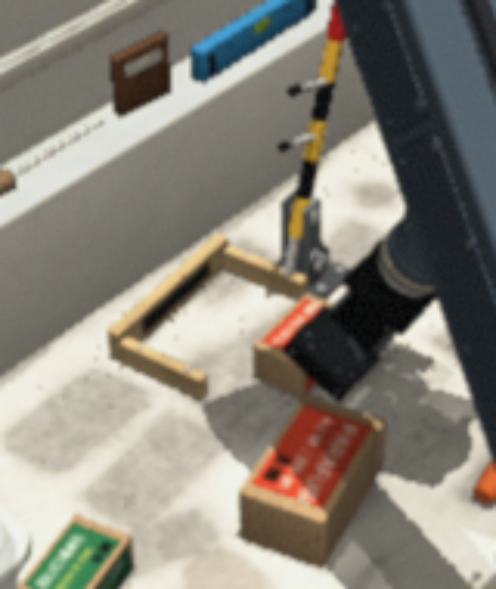

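View pics/w8.png

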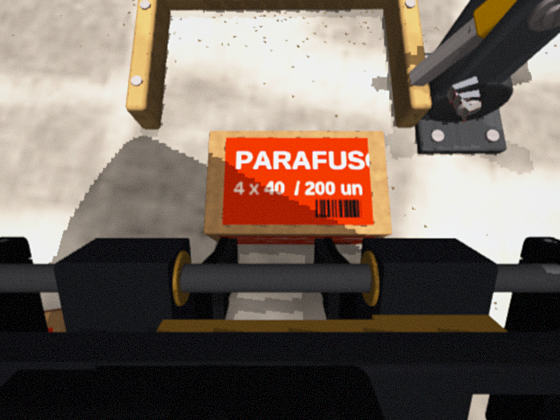

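The carton has already squared up to the fingers: its front edge is level at row 235, and the force is about 3.5 N. I push on into the bay.

Request:
carry_out(moves=[[0.5,0,0.3,0.5,0,0,0],[0.5,0,0.7,1.2,0,0,0],[0.5,0.1,1.1,1.95,0,0,0],[0.5,0.1,1.5,2.7,0,0,0],[0.5,0.1,1.9,3.45,0,0,0],[0.5,0.1,2.3,4.2,0,0,0],[0.5,0.1,2.7,4.95,0,0,0],[0.5,0.1,3.1,5.7,0,0,0],[0.5,0.1,3.5,6.4,0,0,0],[0.5,0.1,3.9,7.1,0,0,0],[0.5,0.1,4.3,7.8,0,0,0],[0.5,0.1,4.6,8.4,0,0,0],[0.5,0.1,4.9,9,0,0,0],[0.5,0.1,5.15,9.5,0,0,0],[0.5,0.1,5.15,9.5,0,0,0]])

```text
time: 13.55
position: [0.5976, 0.0098, 0.0496]
tool_rot: [-0.384, 0.341, -0.569, 0.642]
ft_force: [-1.3, -0.6, -1.2]
grip_width: 0.0436
```

```bash
python3 - <<'E'
from kin import *
p,R,o=now();print(np.round(o['q'],3),w2b(p),o['time'],np.round(o['ft_force'],2),row(p,R,p,Rt(62)))
snap('wrist','w9.png');snap('scene','s9.png');snap('top','t9.png')
s=cv2.imread('pics/s9.png');cv2.imwrite('pics/s9c.png',cv2.resize(s[130:320,180:340],None,fx=3.1,fy=3.1))
for P in([-5,3,50],[5,3,50]):print(row(p,R,b2w(P),Rt(62)))
E
```

```text
[-0.254  0.756  1.981  1.89   0.183 -0.655] [-12.56959328   2.75794029  49.63372316] 13.55 [-1.31 -0.57 -1.16] [ 0.     0.     0.    -0.003 -0.    -0.001]
[-0.024  0.325  0.685 -0.003 -0.    -0.001]
[-2.400e-02  7.970e-01  1.566e+00 -3.000e-03 -0.000e+00 -1.000e-03]
```

View pics/s9c.png

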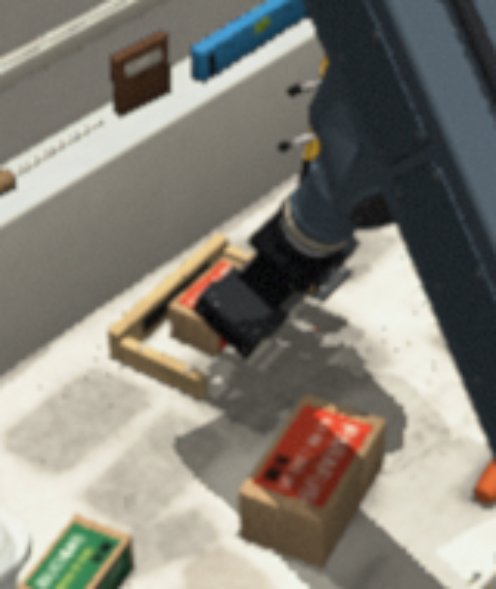

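View pics/w9.png

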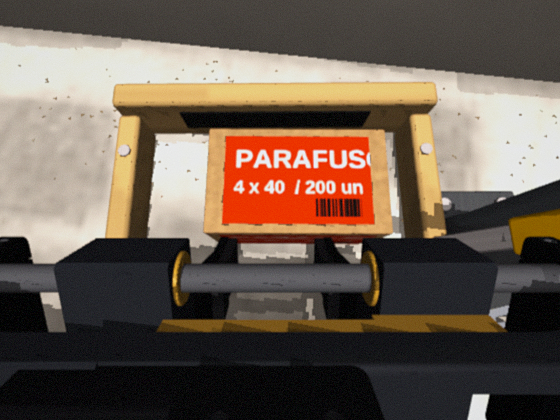

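The carton is square with the stop, with a gap of about 17 mm. I advance in small steps.

Request:
carry_out(moves=[[0.5,-0.05,0.15,0.35,0,0,0],[0.5,-0.1,0.35,0.7,0,0,0],[0.5,-0.1,0.5,1,0,0,0],[0.5,-0.1,0.65,1.25,0,0,0],[0.5,-0.1,0.75,1.45,0,0,0],[0.5,-0.1,0.75,1.45,0,0,0]])

```text
time: 14.3
position: [0.6127, 0.0129, 0.0497]
tool_rot: [-0.384, 0.342, -0.569, 0.642]
ft_force: [-3.8, -0.7, -0.4]
grip_width: 0.0435
```

```bash
python3 - <<'E'
from kin import *
p,R,o=now();print(np.round(o['q'],3),w2b(p),o['time'],np.round(o['ft_force'],2),row(p,R,p,Rt(62)))
snap('wrist','w10.png')
for P in([5,3,50],[10,3,50]):print(row(p,R,b2w(P),Rt(62)))
E
```

```text
[-0.239  0.761  1.942  1.712  0.168 -0.462] [ 2.76467863  4.05148799 49.69183341] 14.3 [-3.78 -0.75 -0.39] [ 0.     0.     0.    -0.001 -0.    -0.001]
[ 0.105  0.078  0.212 -0.001 -0.    -0.001]
[ 0.105  0.313  0.653 -0.001 -0.    -0.001]
```

View pics/w10.png

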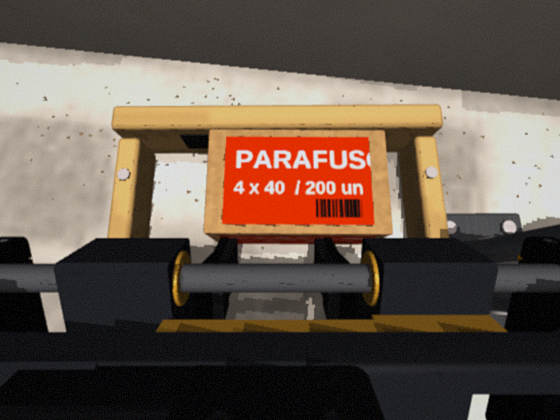

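Request:
carry_out(moves=[[0.5,0,0.05,0.1,0,0,0],[0.5,0,0.1,0.2,0,0,0],[0.5,0,0.15,0.3,0,0,0],[0.5,0,0.15,0.3,0,0,0]])

```text
time: 14.75
position: [0.6162, 0.0131, 0.0498]
tool_rot: [-0.385, 0.342, -0.569, 0.641]
ft_force: [-3.9, -1.1, -0.1]
grip_width: 0.0435
```

Still only sliding friction, so I continue in small steps.

Request:
carry_out(moves=[[0.5,0,0.05,0.1,0,0,0],[0.5,0,0.1,0.2,0,0,0],[0.5,0,0.1,0.2,0,0,0]])

```text
time: 15.05
position: [0.6166, 0.0132, 0.0496]
tool_rot: [-0.386, 0.342, -0.569, 0.641]
ft_force: [-8.1, -3.2, 2.7]
grip_width: 0.0437
```

```bash
python3 - <<'E'
from kin import *
p,R,o=now();print(w2b(p),o['time'],np.round(o['ft_force'],2))
im=snap('wrist','w11.png');cv2.imwrite('pics/w11c.png',cv2.resize(im[90:250,90:460,::-1],None,fx=2.1,fy=2.1))
E
```

```text
[ 6.70241434  3.93491547 49.55859326] 15.05 [-8.12 -3.22  2.73]
```

View pics/w11c.png

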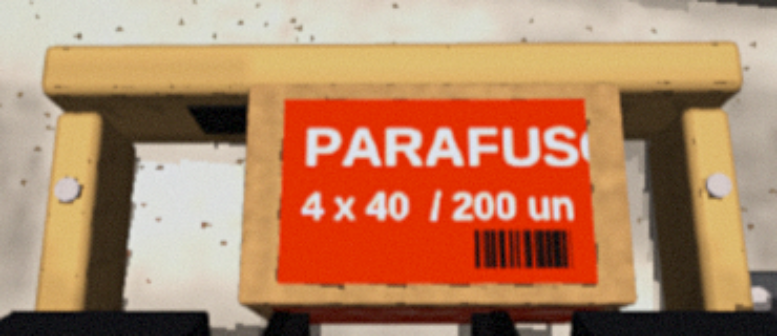

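The force jumped to about 9 N and the tool stopped advancing, so the carton is on the stop. I press slightly more to seat both corners.

Request:
carry_out(moves=[[0.5,0,0.05,0.1,0,0,0],[0.5,0,0.1,0.2,0,0,0],[0.5,0,0.1,0.2,0,0,0]])

```text
time: 15.4
position: [0.6169, 0.0133, 0.0494]
tool_rot: [-0.386, 0.343, -0.569, 0.64]
ft_force: [-13.7, -2.9, 6.7]
grip_width: 0.0436
```

```bash
python3 - <<'E'
from kin import *
p,R,o=now();print(w2b(p),o['time'],np.round(o['ft_force'],2))
im=snap('wrist','w12.png');cv2.imwrite('pics/w12c.png',cv2.resize(im[90:250,90:460,::-1],None,fx=2.1,fy=2.1))
for P in([-10,4,50],[-40,4,50],[-120,0,80],[-120,0,200]):print(row(p,R,b2w(P),R))
E
```

```text
[ 7.01792614  3.99354756 49.42028029] 15.4 [-13.73  -2.87   6.71]
[ 1.000e-03 -8.440e-01 -1.479e+00  0.000e+00  0.000e+00  0.000e+00]
[ 4.000e-03 -2.242e+00 -4.133e+00  0.000e+00  0.000e+00  0.000e+00]
[ 0.415 -8.623 -9.814  0.     0.     0.   ]
[  0.422 -19.241  -4.223   0.      0.      0.   ]
```

View pics/w12c.png

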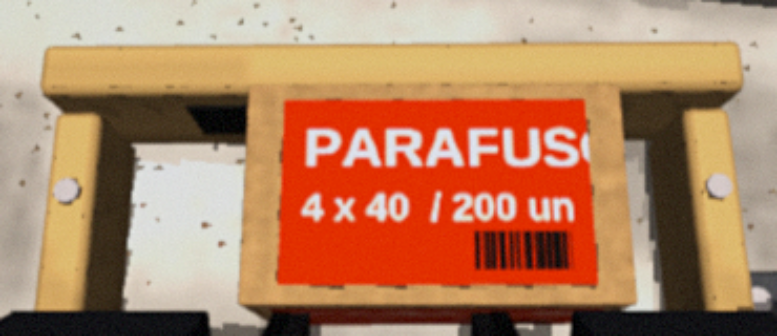

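The force rises stiffly with no further travel, so the carton is seated. I back straight off and then rise.

Request:
carry_out(moves=[[0.5,0,-0.2,-0.4,0,0,0],[0.5,0,-0.8,-1.5,0,0,0],[0.5,0,-1.5,-2.8,0,0,0],[0.5,0,-2.3,-4.2,0,0,0],[0.5,0,-3.6,-5.5,0,0,0],[0.5,0.2,-5,-7,0,0,0],[0.5,0.4,-7,-8.5,0,0,0],[0.5,0.4,-8.6,-9.8,0,0,0],[0.5,0.4,-11,-8.5,0,0,0],[0.5,0.4,-14,-7,0,0,0],[0.5,0.4,-17,-5.5,0,0,0],[0.5,0.4,-19,-4.2,0,0,0],[0.5,0.4,-19,-4.2,0,0,0],[0.5,0.4,-19,-4.2,0,0,0]])

```text
time: 16.85
position: [0.4997, -0.0002, 0.1851]
tool_rot: [-0.378, 0.341, -0.564, 0.65]
ft_force: [0.5, 0.8, -0.2]
grip_width: 0.0438
```

```bash
python3 - <<'E'
from kin import *
p,R,o=now();print(w2b(p),o['time'],np.round(o['ft_force'],2))
snap('wrist','w13.png');snap('scene','s13.png');im=snap('top','t13.png')
cv2.imwrite('pics/t13c.png',cv2.resize(im[140:300,180:360,::-1],None,fx=3.7,fy=3.7))
cv2.imwrite('pics/s13c.png',cv2.resize(cv2.imread('pics/s13.png')[130:320,180:340],None,fx=3.1,fy=3.1))
E
```

```text
[-110.98537729    4.43717898  185.14065476] 16.85 [ 0.45  0.8  -0.24]
```

View pics/t13c.png

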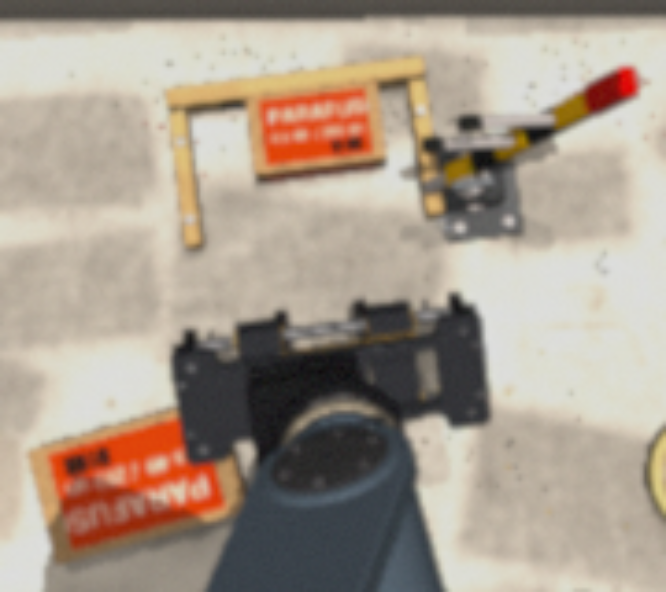

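View pics/s13c.png

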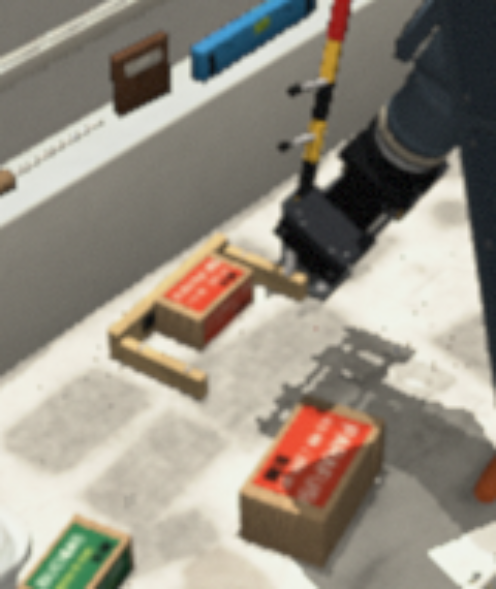

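View pics/w13.png

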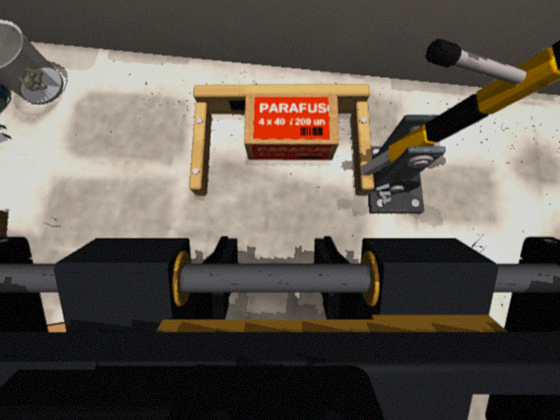

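```bash
python3 - <<'E'
from kin import *
im=cv2.imread('pics/t13.png');h=cv2.cvtColor(im,cv2.COLOR_BGR2HSV)
m=(((h[...,0]<12)|(h[...,0]>172))&(h[...,1]>150)&(h[...,2]>110)).astype(np.uint8)
m=cv2.morphologyEx(m,cv2.MORPH_CLOSE,np.ones((5,5)));c,_=cv2.findContours(m,0,1)
for k in c:
    r=cv2.minAreaRect(k)
    if 235<r[0][0]<290 and 155<r[0][1]<195: print(r,w2b(ray('top',*r[0],.045)))
a,b=cv2.imread('pics/t0.png'),im
d=(cv2.absdiff(a,b).max(2)>60);print('green/tape/torch diff',d[220:255,110:160].sum(),d[245:290,350:392].sum(),d[215:255,390:445].sum())
# yaw from label pixels' near/far edges via rays
ys,xs=np.where(m[155:190,240:290]);xs+=240;ys+=155
P=np.array([ray('top',x,y,.045)[:2] for x,y in zip(xs,ys)]);r=cv2.minAreaRect((P*1000).astype(np.float32));print(r)
E
```

```text
((264.95391845703125, 173.85836791992188), (18.168813705444336, 29.38557243347168), 83.2901611328125) [56.25146609 -8.87894225 45.        ]
green/tape/torch diff 0 201 0
((667.3729248046875, 6.345787048339844), (51.30386734008789, 81.38387298583984), 6.488131999969482)
```

```bash
python3 - <<'E'
from h import *
a,b=[cv2.imread(f'pics/{n}.png')[235:300,340:400] for n in('t0','t13')]
cv2.imwrite('pics/tape.png',cv2.resize(np.hstack([a,b]),None,fx=5,fy=5))
E
```

```text
(no output)
```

View pics/tape.png

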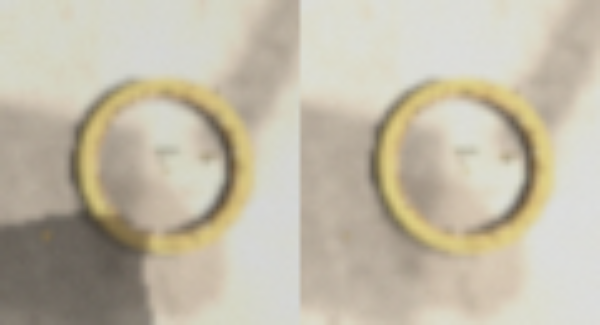

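The tape has not moved; only the arm's shadow differs. I hand in.

```bash
python3 -c "
from rig import robot
print(robot.hand_in())"
```

```text
the job is handed in; nothing more can be done
None
```

I pushed the barrier bar up with the closed fingertips under its red end until it went past its balance point. It fell back by itself and stayed raised on its stop. Then I pushed the smaller orange-red carton between the rails with both fingertips until it sat against the back stop, backed off and handed in at about 17 s.

Last checks:
- **Carton:** its centre is at x ≈ 56 mm in the bay's frame (55 expected against the stop). Its yaw is 6.5° against my measured 6.8° for the bay, so it is square within the measurement error.
- **Forces:** during the final seating the wrist force reached about 15 N, with no further travel.
- **Bar:** it was still raised in all three views taken after the push.
- **Other things:** the green carton, tape roll and torch are unmoved. A pixel difference at the tape was only the arm's shadow. I judged the large orange-red carton by eye only, and it looked unmoved; my height readings for it disagreed (50–78 mm), so I kept the gripper clear of it.
- **Robot:** it was clear of everything, with the force reading near zero.

No check failed.

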